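# Assemble the cheese-marking stamp on its spindle

### The arm

A 6-joint arm with a two-finger parallel gripper is mounted at the origin on the work surface. World frame = base frame: x ahead of the robot, y to its left, z up, the work surface at z = 0. Lengths are in m, angles in degrees, forces in N, time in s.
With the tool pointing down it reaches from about 0.35 to 0.875 m from the base axis. Payload 4.2 kg.
Tool frame: the origin (TCP) lies at the centre of the arm's flange, where the gripper is bolted on; the fingertips stand 182 mm ahead of it and the grasp point (between the pads) lies 164 mm ahead of it (r.nose_length is the distance from the TCP to the fingertips, in m); z points along the fingers, y is the line along which they close (so a half turn about z gives the same grasp; the last joint's range is limited). The gripper opens to 87 mm and grips with 3 to 60 N. Pads are 19 mm wide; open, the fingers measure 117 mm over their backs; the gripper's body (75 mm by 190 mm) begins 51 mm behind the grasp point.
Start: joints at [80.306, 22.042, 0.453, 0, -68.411, -14.817], TCP at [0.259, 0.569, 0.405] pointing down, gripper open.
Joint ranges: [-179.83, 179.83], [-69.29, 118.12], [-61.27, 80.66], [-181.25, 117.63], [-171.15, -9.14], [-177.46, 177.46]. Speed limits (degrees/s): [159.86, 159.86, 180, 180, 180, 180].

### API

Orientations are given as a 3x3 rotation matrix whose columns are the frame's x, y, z axes.
In Python, from station import r, vision gives the robot as it stands. The module is installed in compiled form; this text tells all that it offers.
- The arm moves only by the shell command python3 -m creep 'ROWS'. ROWS is JSON, a list of rows, each a list of 7 numbers: the opening, from -1 (shut) to 1 (fully open), then the shift along the tool's x, y, z in mm, then the turn, a rotation vector about the tool's x, y, z in degrees. A call has 1 to 8 rows; each row is the pose to reach, as a shift and turn from the pose commanded when the call began, along the tool's axes at that moment; what a row does not reach only later rows make up. A row lasts 1/12 s, in which the tool goes at most 41.7 mm and 7.16 degrees, less where a joint would pass 70% of its speed; a pose out of reach is approached as far as the arm can. A call with a gripper value outside its range is refused whole. The fingers move at their own pace and stop on an object; the grip force is fixed at half the most. Time passes only in rows, so rows that repeat a pose let the fingers close. It gives the time, the measured TCP pose, the force, the opening and the grip force at its end, in the units of the state.
- r.sense(): the state, without advancing time (a new reading comes with each control period).
- vision.capture(name): name is "scene" or "top" or "wrist"; returns (picture, depth): 480x640x3 uint8, red, green, blue; 480x640 float32, m along the optical axis (not along the pixel's ray), 0 where there is no reading.
- vision.camera_model(name): a dict with "vertical_fov" (degrees; the focal length in pixels is half the picture's height over the tangent of half this angle, whatever the lens; pixels are square), "cx", "cy" (the principal point, pixels), "extrinsics" (4x4, takes a point from camera to world coordinates); the wrist camera has in their place "mount" (4x4, takes a point from camera to tool coordinates, whose origin is the TCP and whose axes are the flange's). Camera axes: x right, y down, z forward; pixel columns grow to the right and rows downward; lengths in m; the calibration is good to about 2 mm. A picture is of the moment at which its call begins: read the wrist's pose just before it. camera_model takes no time and is no camera call.
- r.finish_job(): hands the job in; it is judged then, once.
Trained networks look in the newest picture that a camera, given by its name, has taken for a name from the list of things; names that differ only in an ending like _2 or _b are one class to them, and where a whole thing is asked for, a point or a joint stands for the part that bears it (a point fixed in the world has none). Each returns a list of dicts, best first, with "conf" (0 to 1); they miss things now and then, are a little off and sometimes report something else, mostly with a low value. They report only what shows in the picture. A call takes as long as a camera call. They do not tell look-alikes from the thing itself.
- vision.find_in(camera, thing): "uv" ([column, row] in pixels, amid what is visible of it).
- vision.cut_out(camera, thing): "region" (480x640 bool, what is visible of it) and "uv" ([column, row] in pixels, amid what is visible of it).
The state is a dict: "time_s": time; "joints": joint angles; "joint_velocities": joint speeds; "effort": joint torques, N m; "tcp_pos": TCP position; "ee_rot": TCP orientation; "wrist_force": force on the tool from outside, world axes, zero at the start; "moment": the same for the moment, N m; "gripper_width": opening from 0.0 (shut) to 1.0 (fully open); "gripper_force": force on a finger pad.
Only numpy, scipy, OpenCV 4.12 (cv2) and the standard library are available. Lean on these libraries where they do the work, as an engineer would, in place of code of your own. Each camera call takes 0.05 s, during which the arm holds its last target. There are 200 camera calls.

### The job

Put the marking stamp together on its stand: first the wide backing plate over the spindle, hub up, then the spacer sleeve, and last the T-handle, whose slot has to find the flat key on top of the spindle; turn the handle under a light push until it drops over the key. Then press the handle fully home with a steady push of about 12 N for a second, and let go. Set every part down slowly, without a knock, and never force the handle with more than 30 N. Leave the jar, the ink tray and the brush where they are.

Things in the scene. Friction and masses are not known exactly. Their poses are not given: they have to be found in the camera images.
- stand: Fixed stand: grey square base 150 x 150 x 12 mm carrying the stamp's black round face, 130 mm across, its top 26 mm above the origin. At its centre a steel spindle: round, 24 mm diameter, from 26 to 76 mm above the origin, tapering to 21 mm at 80 mm, with a flat key on top. Origin: centre of the base's underside; z up along the spindle, x, y along the base's sides.
- key_top (a point): Top centre of the key on the spindle, 98 mm above the stand's origin; axes as the stand's. The key is upright, 20 mm long, 8 mm thick, 18 mm high. It turns with the spindle, but stiffly (0.3 N m). Its long side is turned by anything from 0.35 to 2.75 rad counter-clockwise (from above) from the stand's x axis: this angle is NOT measured; look or feel for it.
- backing: Loose aluminium backing plate, about 0.3 kg: disc 110 mm across and 6 mm thick with a hub 44 mm across on it, hub top 26 mm above the underside; 26.5 mm round bore right through. Origin: centre of the underside; z along the bore to the hub. Grip by the hub. Home: underside on the black face, 26 mm above the stand's origin.
- spacer: Loose plain steel sleeve, 44 mm outside, 26.5 mm bore, 30 mm high, alike at both ends, standing on end. About 0.12 kg. Origin: centre of the underside; z along the bore. Home: on the backing plate's hub, underside 52 mm above the stand's origin.
- handle: Loose T-handle, about 0.28 kg: steel block 48 x 48 x 24 mm, white stem 18 mm thick, white crossbar 72 mm long along x, 14 mm thick along y, from 48 to 64 mm above the underside. Origin: centre of the underside; z up. On a key that is not lined up, its underside is 98 mm above the stand's origin; home, on the spacer, 82 mm.
- slot (a point): Mouth of the blind slot in the handle's underside (same point and axes as handle): centred, 23 mm long along x, 10 mm wide along y, 20 mm deep. So slot and crossbar are parallel, and half a turn makes no difference. Home, the key is 16 mm deep in it.
- jar: Bystander: closed clear jar, 60 mm across, 75 mm high, origin at the centre of its underside. Leave alone.
- ink_tray: Bystander: open dark steel tray, 140 x 140 x 45 mm, origin at the centre of its underside. Leave alone.
- brush: Bystander: small hand brush, 130 mm long, lying on the bench, handle along its x axis. Leave alone.
Mind the look-alikes: they are no part of the job. Of the things shaped like the stand, the grey one is meant.

How it is judged (in metres and radians):
On the way, in this order (a step that is already met when the one before it is completed fails the run):
1. the backing plate lies flat on the black face, over the spindle, hub up (z of backing in the frame of stand between 0.022 and 0.029 m and horizontal distance between backing and stand below 0.004 m and angle between backing's own z axis and vertical below 0.05 rad), for 0.2 s.
2. the spacer stands on the backing plate's hub, over the spindle (all of step 1 and z of spacer in the frame of stand between 0.048 and 0.055 m and horizontal distance between spacer and stand below 0.004 m and angle between spacer's own z axis and vertical below 0.06 rad), for 0.2 s.
3. the handle is home over the key and is being pressed onto the spacer with more than 5 N (all of step 2 and z of handle in the frame of stand between 0.078 and 0.085 m and horizontal distance between handle and stand below 0.005 m and angle between handle's own z axis and vertical below 0.06 rad and contact force between handle and spacer above 5 N), for 0.3 s.
At the end, for the whole second after the job is handed in: Backing plate, spacer and handle sit in that order on the spindle, upright (within about 0.05 rad), at rest and fully home: undersides 26, 52 and 82 mm above the stand's origin (+3, -4 mm), centred within 4 mm (handle 5 mm) (all of step 2 and z of handle in the frame of stand between 0.078 and 0.085 m and horizontal distance between handle and stand below 0.005 m and angle between handle's own z axis and vertical below 0.06 rad and linear speed of each of backing, spacer, handle below 0.02 m/s); the robot touches nothing.
It fails at once if the handle is pushed on the spindle or the spacer with more than 45 N (contact force between handle and stand above 45 N or contact force between handle and spacer above 45 N).
It fails at once if the spacer is pushed or banged on the spindle or the backing plate with more than 60 N (contact force between spacer and stand above 60 N or contact force between spacer and backing above 60 N).
It fails at once if the backing plate is pushed or banged on the spindle or the stand with more than 60 N (contact force between backing and stand above 60 N).
It fails at once if the jar, the ink tray or the brush is moved by more than 30 mm (distance of any of jar, ink_tray, brush from where it was at the start of the episode above 0.03 m).
It also fails if it takes over 72 s, if anything falls off the work surface, if the arm or the gripper's body presses on something with over 40 N, if the wrist force passes 120 N, or if a joint passes its speed limit or range.

## Working session

There is one attempt and no reset: what is moved stays moved. The work goes in short steps, Python scripts to look and compute and a shell command to move; the robot and the scene stay as the last step left them, time stands still between calls to the robot, and variables do not carry over. Pictures are saved under pics/ and viewed, at most 10 in all, crops included, and the job is handed in when it is done.

```bash
mkdir -p pics
cat > h.py <<'E'
import numpy as np, cv2
from station import r, vision
def cap(n):
    s=r.sense(); p,d=vision.capture(n); m=vision.camera_model(n)
    f=240/np.tan(np.radians(m["vertical_fov"])/2)
    if "extrinsics" in m: T=np.array(m["extrinsics"])
    else:
        W=np.eye(4); W[:3,:3]=s["ee_rot"]; W[:3,3]=s["tcp_pos"]; T=W@np.array(m["mount"])
    v,u=np.mgrid[:480,:640]
    P=np.stack([(u-m["cx"])/f*d,(v-m["cy"])/f*d,d],-1)@T[:3,:3].T+T[:3,3]
    P[d==0]=np.nan
    return p,d,P
def save(p,n): cv2.imwrite("pics/"+n,cv2.cvtColor(p,cv2.COLOR_RGB2BGR))
E
python3 - <<'E'
from h import *
for n in ["top","scene"]:
    p,d,P=cap(n); save(p,n+".png")
    for t in ["stand","backing","spacer","handle","jar","ink_tray","brush"]:
        for o in vision.cut_out(n,t)[:4]:
            q=P[o["region"]]; q=q[~np.isnan(q[:,0])]
            if len(q)==0: print(n,t,o["conf"],o["uv"],"no depth"); continue
            z=np.percentile(q[:,2],95); tp=q[q[:,2]>z-.006]
            print(n,t,round(o["conf"],2),np.round(o["uv"]),"med",np.median(q,0).round(3),"zmax",z.round(3),"topc",((tp.max(0)+tp.min(0))/2).round(3),"ext",np.ptp(q,0).round(3),len(q))
print(r.sense()["ee_rot"],r.sense()["gripper_width"])
E
```

```text
top stand 0.86 [352. 352.] med [ 0.315 -0.141  0.024] zmax 0.029 topc [ 0.316 -0.143  0.062] ext [0.181 0.18  0.105] 4682
top stand 0.76 [177. 162.] med [0.758 0.259 0.025] zmax 0.032 topc [0.767 0.266 0.065] ext [0.172 0.174 0.103] 3689
top stand 0.62 [290. 248.] med [ 0.546 -0.012  0.025] zmax 0.03 topc [ 0.553 -0.011  0.063] ext [0.158 0.158 0.103] 4096
top stand 0.6 [476. 240.] med [ 0.55  -0.437  0.025] zmax 0.031 topc [ 0.556 -0.445  0.064] ext [0.152 0.153 0.105] 4035
top backing 0.9 [161. 312.] med [0.419 0.294 0.007] zmax 0.026 topc [0.421 0.296 0.027] ext [0.114 0.112 0.038] 1883
top spacer 0.58 [173. 233.] med [0.606 0.264 0.029] zmax 0.033 topc [0.608 0.264 0.032] ext [0.044 0.043 0.038] 295
top handle 0.56 [418. 303.] med [ 0.418 -0.292  0.026] zmax 0.066 topc [ 0.421 -0.293  0.065] ext [0.058 0.087 0.072] 606
top jar 0.89 [408. 215.] med [ 0.608 -0.276  0.074] zmax 0.078 topc [ 0.615 -0.281  0.077] ext [0.054 0.056 0.075] 657
top ink_tray 0.85 [264. 160.] med [0.764 0.055 0.006] zmax 0.046 topc [0.758 0.052 0.046] ext [0.149 0.152 0.054] 3756
top brush 0.86 [363. 183.] 
[... 774 characters left out ...]
.054 0.042] ext [0.199 0.162 0.052] 4712
scene handle 0.7 [262. 218.] med [ 0.431 -0.286  0.023] zmax 0.063 topc [ 0.423 -0.29   0.061] ext [0.121 0.082 0.073] 554
scene jar 0.58 [235. 257.] med [ 0.635 -0.271  0.048] zmax 0.075 topc [ 0.619 -0.279  0.073] ext [0.153 0.093 0.082] 873
scene ink_tray 0.56 [355. 331.] med [0.751 0.052 0.007] zmax 0.043 topc [0.76  0.054 0.042] ext [0.159 0.156 0.052] 4569
scene brush 0.62 [258. 297.] med [ 0.714 -0.182  0.016] zmax 0.02 topc [ 0.719 -0.18   0.018] ext [0.153 0.059 0.027] 750
[[ 9.09877869e-01 -4.14876202e-01 -1.71587627e-05]
 [-4.14876199e-01 -9.09877867e-01  7.74588135e-05]
 [-4.77481968e-05 -6.33592979e-05 -9.99999997e-01]] 0.9982713709493592
```

View pics/top.png

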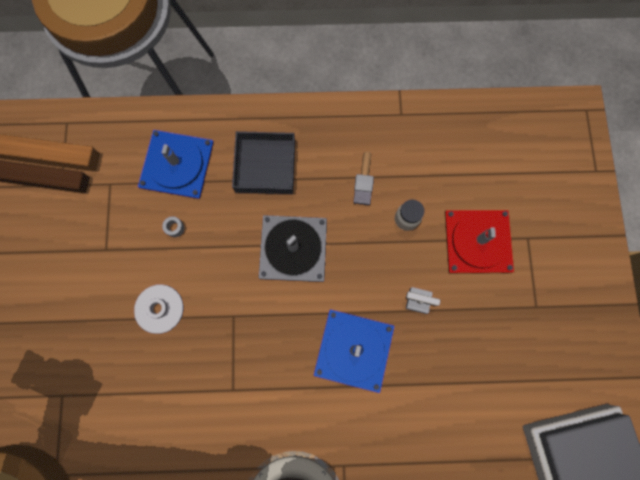

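View pics/scene.png

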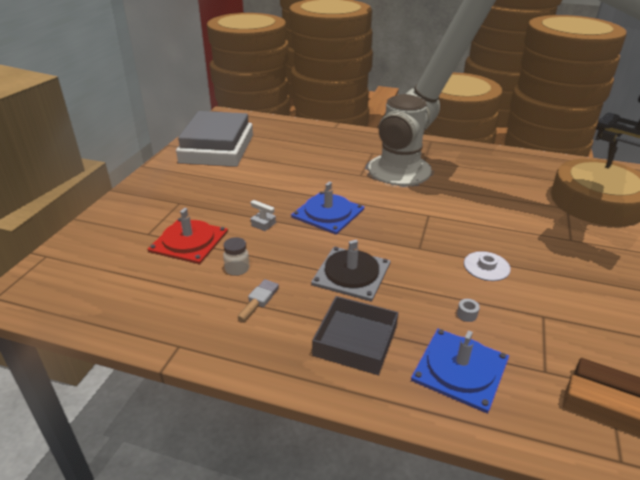

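The top view shows the grey stand at about (293,247), the backing at (158,309), the spacer at (173,227) and the handle at (421,300). The two blue stands and the red one are the look-alikes. I'll move over the backing with the tool squared to the world axes.

```bash
python3 -m creep '[[1,36,25,0,0,0,-6],[1,72,50,0,0,0,-12],[1,108,75,0,0,0,-18],[1,144,100,0,0,0,-24.5],[1,180,125,0,0,0,-24.5],[1,216,150,0,0,0,-24.5],[1,240,167,0,0,0,-24.5],[1,240,167,0,0,0,-24.5]]'
cat >> h.py <<'E'
def look(t,near,zt=None,band=.004):
    p,d,P=cap("wrist")
    for o in vision.cut_out("wrist",t)[:3]:
        q=P[o["region"]]; q=q[~np.isnan(q[:,0])]
        if len(q)<50: continue
        m=np.median(q,0); print(t,round(o["conf"],2),np.round(o["uv"]),m.round(4))
        if np.linalg.norm(m[:2]-near)>.08: continue
        for z in zt:
            k=q[abs(q[:,2]-z)<band].astype(np.float32)
            if len(k)>20:
                c,rad=cv2.minEnclosingCircle(k[:,:2].copy()); print("  z",z,len(k),"circle",np.round(c,4),round(rad,4),"rect",cv2.minAreaRect(k[:,:2].copy()),"zmean",k[:,2].mean().round(4))
    return p,d,P
E
python3 - <<'E'
from h import *
print(vision.camera_model("wrist")); s=r.sense(); print(s["tcp_pos"],s["ee_rot"],s["wrist_force"])
p,d,P=look("backing",[.421,.296],[.026,.006]); save(p,"w1.png")
E
```

```text
time_s: 1.47
tcp_pos: [0.4102, 0.3121, 0.4051]
ee_rot: [[1.0, -0.006, -0.0], [-0.006, -1.0, -0.001], [-0.0, 0.001, -1.0]]
wrist_force: [-1.0, 0.3, -0.7]
gripper_width: 1.0
gripper_force: 0.0
{'vertical_fov': 68.80105590243978, 'cx': 325.1347791945967, 'cy': 243.17199725483104, 'mount': array([[ 3.51843811e-04, -9.60359622e-01, -2.78763828e-01,
         7.55110879e-02],
       [ 9.99999909e-01,  4.05063934e-04, -1.33314526e-04,
         5.54632135e-05],
       [ 2.40947061e-04, -2.78763756e-01,  9.60359678e-01,
         1.99511995e-02],
       [ 0.00000000e+00,  0.00000000e+00,  0.00000000e+00,
         1.00000000e+00]])}
[0.41019187 0.31210744 0.40512709] [[ 9.99979363e-01 -6.41817694e-03 -2.85480491e-04]
 [-6.41851771e-03 -9.99978670e-01 -1.20923961e-03]
 [-2.77713288e-04  1.21104702e-03 -9.99999228e-01]] [-1.02418063  0.28276908 -0.71006596]
backing 0.7 [337. 195.] [0.4246 0.2968 0.0063]
  z 0.026 884 circle [0.4207 0.2968] 0.0221 rect ((0.42087793350219727, 0.2966713309288025), (0.04215129092335701, 0.042750000953674316), 0.9432525634765625) zmean 0.0259
  z 0.006 6404 circle [0.4207 0.2965] 0.055 rect ((0.4210052490234375, 0.29679274559020996), (0.107955701649189, 0.1087353453040123), 0.7025854587554932) zmean 0.0062
```

View pics/w1.png

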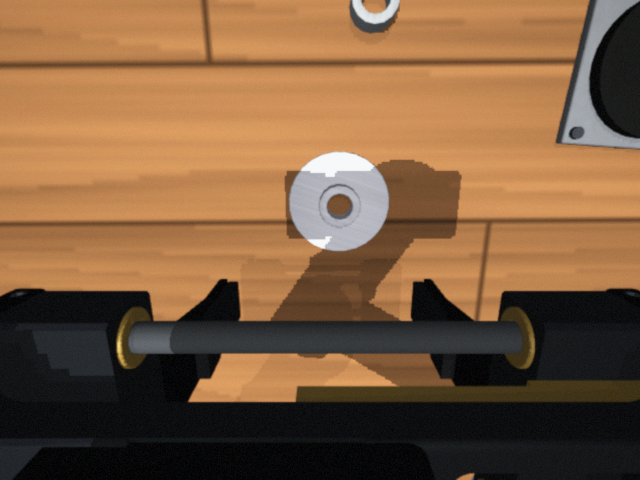

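The wrist view shows the plate hub up, centred at about (340,202); both radii agree with the drawing. Next I'll look at the grey stand.

```bash
python3 -m creep '[[1,12,40,0,0,0,0],[1,24,80,0,0,0,0],[1,36,119,0,0,0,0],[1,48,158,0,0,0,0],[1,60,198,0,0,0,0],[1,72,237,0,0,0,0],[1,84,276,0,0,0,0],[1,97,315,0,0,0,0]]'
python3 -m creep '[[1,0,8,0,0,0,0],[1,0,8,0,0,0,0]]'
python3 - <<'E'
from h import *
s=r.sense(); print(s["tcp_pos"])
p,d,P=look("stand",[.548,-.011],[.012,.026,.098]); save(p[60:360,170:470].repeat(2,0).repeat(2,1),"w2.png")
g=P[...,2]; k=P[(g>.085)&(g<.115)&(np.hypot(P[...,0]-.55,P[...,1]+.011)<.03)].astype(np.float32)
print("key",len(k),cv2.minAreaRect(k[:,:2].copy()),k.mean(0))
c=k[:,:2]-k[:,:2].mean(0);w,v=np.linalg.eigh(c.T@c);print(w,np.degrees(np.arctan2(v[1,1],v[0,1])))
k=P[(g>.05)&(g<.076)&(np.hypot(P[...,0]-.55,P[...,1]+.011)<.03)];print("spindle",len(k),k.min(0),k.max(0))
E
```

```text
time_s: 2.23
tcp_pos: [0.5057, 0.0017, 0.4051]
ee_rot: [[1.0, 0.002, 0.001], [0.002, -1.0, 0.0], [0.001, -0.0, -1.0]]
wrist_force: [-0.1, 0.8, -0.6]
gripper_width: 0.997
gripper_force: 0.0
time_s: 2.4
tcp_pos: [0.5059, -0.0069, 0.4044]
ee_rot: [[1.0, -0.003, -0.0], [-0.003, -1.0, -0.0], [-0.0, 0.0, -1.0]]
wrist_force: [-0.0, 0.8, 0.9]
gripper_width: 0.998
gripper_force: 0.0
[ 0.50586612 -0.00690676  0.404433  ]
stand 0.8 [405. 368.] [ 0.3242 -0.0979  0.0257]
stand 0.74 [61. 10.] [0.6965 0.2376 0.0122]
stand 0.63 [328. 167.] [ 0.5593 -0.0109  0.0256]
  z 0.012 7158 circle [ 0.5508 -0.0105] 0.1048 rect ((0.5514373183250427, -0.011231452226638794), (0.15013892948627472, 0.1503060907125473), 85.59040832519531) zmean 0.0121
  z 0.026 12803 circle [ 0.5514 -0.0112] 0.0651 rect ((0.5513246059417725, -0.011117018759250641), (0.12918995320796967, 0.12865176796913147), 89.9043960571289) zmean 0.0262
  z 0.098 256 circle [ 0.5517 -0.011 ] 0.0107 rect ((0.5515637397766113, -0.011034402064979076), (0.008094727993011475, 0.02001131884753704), 42.72686004638672) zmean 0.098
key 279 ((0.5515885949134827, -0.011061279103159904), (0.008094727993011475, 0.020084602758288383), 42.72686004638672) [ 0.55193335 -0.01093151  0.09725351]
[0.00178132 0.00977908] 132.32977
spindle 39 [ 0.54452224 -0.02266663  0.05049096] [ 5.63439699e-01 -8.18764218e-06  7.59177611e-02]
```

View pics/w2.png

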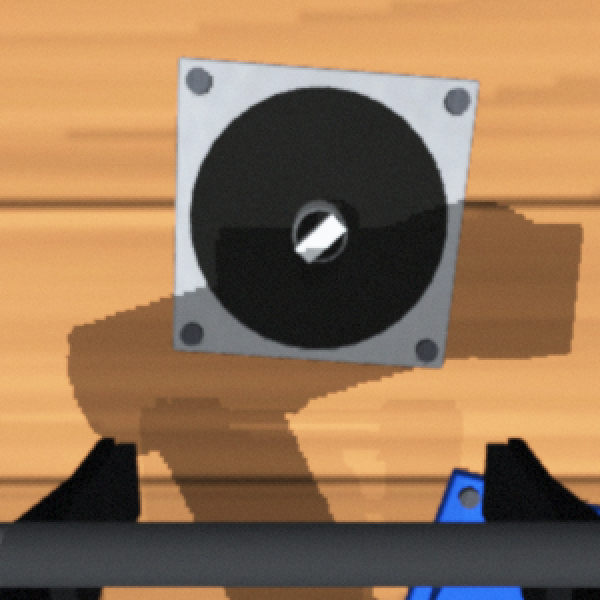

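The grey stand's centre is at (0.5515, -0.0111), its top at 98 mm as it should be. The key's long side is at about 132.5° in the world. Now to the backing.

```bash
python3 -m creep '[[1,-11,-38,10,0,0,0],[1,-21,-76,20,0,0,0],[1,-32,-114,30,0,0,0],[1,-43,-151,40,0,0,0],[1,-53,-189,52,0,0,0],[1,-64,-227,64,0,0,0],[1,-75,-265,76,0,0,0],[1,-85,-301,88,0,0,0]]'
python3 -m creep '[[1,0,-2.6,30,0,0,0],[1,0,-2.6,60,0,0,0],[1,0,-2.6,75,0,0,0],[1,0,-2.6,90,0,0,0],[1,0,-2.6,90,0,0,0],[1,0,-2.6,90,0,0,0]]'
```

```text
time_s: 3.17
tcp_pos: [0.4179, 0.2989, 0.3167]
ee_rot: [[1.0, 0.004, 0.001], [0.004, -1.0, 0.001], [0.001, -0.001, -1.0]]
wrist_force: [0.1, 0.5, -0.3]
gripper_width: 1.001
gripper_force: 0.0
time_s: 3.67
tcp_pos: [0.4193, 0.2992, 0.2265]
ee_rot: [[1.0, 0.003, -0.001], [0.003, -1.0, -0.001], [-0.001, 0.001, -1.0]]
wrist_force: [0.6, -0.0, -0.5]
gripper_width: 0.999
gripper_force: 0.0
```

```bash
python3 -m creep '[[1,1.4,2.5,15,0,0,0],[1,1.4,2.5,28,0,0,0],[1,1.4,2.5,35,0,0,0],[1,1.4,2.5,35,0,0,0],[-1,1.4,2.5,35,0,0,0],[-1,1.4,2.5,35,0,0,0],[-1,1.4,2.5,35,0,0,0],[-1,1.4,2.5,35,0,0,0]]'
python3 -m creep '[[-1,0,0,0,0,0,0],[-1,0,0,0,0,0,0],[-1,0,0,0,0,0,0],[-1,0,0,0,0,0,0]]'
```

```text
time_s: 4.33
tcp_pos: [0.4219, 0.2955, 0.1925]
ee_rot: [[1.0, -0.0, 0.001], [-0.0, -1.0, 0.001], [0.001, -0.001, -1.0]]
wrist_force: [-0.6, -0.9, -1.5]
gripper_width: 0.779
gripper_force: 0.0
time_s: 4.67
tcp_pos: [0.4218, 0.2954, 0.1919]
ee_rot: [[1.0, -0.0, 0.001], [-0.0, -1.0, 0.001], [0.001, -0.001, -1.0]]
wrist_force: [-0.2, -0.5, 1.2]
gripper_width: 0.488
gripper_force: 30.0
```

```bash
python3 -m creep '[[-1,0,0,-10,0,0,0],[-1,0,0,-30,0,0,0],[-1,0,0,-60,0,0,0],[-1,0,0,-90,0,0,0],[-1,5,12,-115,0,0,0],[-1,15,35,-124,0,0,0],[-1,29,67,-124,0,0,0],[-1,44,103,-124,0,0,0]]'
python3 -m creep '[[-1,15,36,0,0,0,0],[-1,30,72,0,0,0,0],[-1,45,108,0,0,0,0],[-1,60,144,0,0,0,0],[-1,74,174,0,0,0,0],[-1,82,193,0,0,0,0],[-1,87,203,0,0,0,0],[-1,87,203,0,0,0,0]]'
python3 -m creep '[[-1,0,0,0,0,0,0],[-1,0,0,0,0,0,0]]'
python3 - <<'E'
from h import *
from scipy.optimize import least_squares
s=r.sense(); t=s["tcp_pos"]; print(t,s["wrist_force"])
p,d,P=cap("wrist"); save(p,"w3.png"); o=vision.cut_out("wrist","backing")
g=P[...,2]
m=(abs(g-(t[2]-.191+.006+.00))<.006)&(np.hypot(P[...,0]-t[0],P[...,1]-t[1])<.07)
print([(x["conf"],x["uv"],x["region"].sum()) for x in o],m.sum())
k=P[m]; print(k.mean(0),np.median(k[:,2]))
h=cv2.convexHull(k[:,:2].astype(np.float32))[:,0]; h=h[h[:,0]>t[0]+.015]
f=least_squares(lambda c:np.hypot(*(h-c).T)-.055,t[:2],loss="soft_l1",f_scale=.0005);print(f.x,f.x-t[:2],f.cost,len(h))
E
```

```text
time_s: 5.33
tcp_pos: [0.4654, 0.1917, 0.317]
ee_rot: [[1.0, 0.002, 0.001], [0.002, -1.0, 0.002], [0.001, -0.002, -1.0]]
wrist_force: [0.4, 0.7, -3.7]
gripper_width: 0.486
gripper_force: 30.0
time_s: 6.0
tcp_pos: [0.5529, -0.0127, 0.3153]
ee_rot: [[1.0, -0.004, -0.001], [-0.004, -1.0, -0.0], [-0.001, 0.0, -1.0]]
wrist_force: [-0.3, 0.7, -3.5]
gripper_width: 0.489
gripper_force: 30.0
time_s: 6.17
tcp_pos: [0.5521, -0.0101, 0.3156]
ee_rot: [[1.0, 0.0, -0.001], [0.0, -1.0, 0.0], [-0.001, -0.0, -1.0]]
wrist_force: [-0.6, 0.6, -3.2]
gripper_width: 0.492
gripper_force: 30.0
[ 0.55211791 -0.01011897  0.31555232] [-0.5778016   0.62078456 -3.15795673]
[(0.61, [325.7, 266.5], np.int64(22612))] 19118
[ 0.56649023 -0.01026917  0.12983475] 0.12977807513176043
[ 0.55082564 -0.01023586] [-0.00129227 -0.00011689] 3.5389413835663044e-07 39
```

View pics/w3.png

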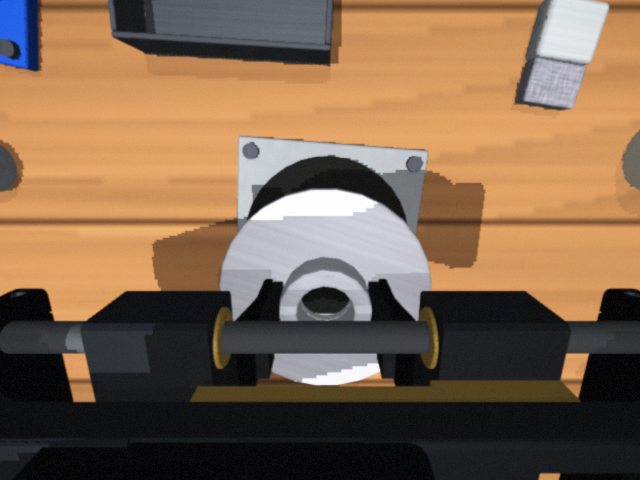

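The picture shows the plate held level, its hub at (325,300), and the fit puts it within 1.2 mm of the spindle axis. I'll correct that and lower it.

```bash
python3 -m creep '[[-1,0.7,0.9,8,0,0,0],[-1,0.7,0.9,18,0,0,0],[-1,0.7,0.9,24,0,0,0],[-1,0.7,0.9,30,0,0,0],[-1,0.7,0.9,36,0,0,0],[-1,0.7,0.9,42,0,0,0],[-1,0.7,0.9,47,0,0,0],[-1,0.7,0.9,52,0,0,0]]'
```

```text
time_s: 6.93
tcp_pos: [0.5534, -0.0117, 0.2631]
ee_rot: [[1.0, -0.0, -0.0], [-0.0, -1.0, -0.0], [-0.0, 0.0, -1.0]]
wrist_force: [0.8, 0.5, -3.5]
gripper_width: 0.49
gripper_force: 30.0
```

```bash
python3 -m creep '[[-1,0,0,7,0,0,0],[-1,0,0,15,0,0,0],[-1,0,0,23,0,0,0],[-1,0,0,31,0,0,0],[-1,0,0,37,0,0,0],[-1,0,0,40,0,0,0],[-1,0,0,42,0,0,0],[-1,0,0,42,0,0,0]]'
python3 -m creep '[[-1,0,0,1,0,0,0],[-1,0,0,2,0,0,0],[-1,0,0,2.5,0,0,0],[-1,0,0,2.5,0,0,0]]'
```

```text
time_s: 7.6
tcp_pos: [0.5534, -0.0117, 0.2213]
ee_rot: [[1.0, -0.0, -0.001], [-0.0, -1.0, -0.0], [-0.001, 0.0, -1.0]]
wrist_force: [-0.4, -0.6, -3.7]
gripper_width: 0.485
gripper_force: 30.0
time_s: 7.93
tcp_pos: [0.5534, -0.0117, 0.2194]
ee_rot: [[1.0, -0.0, 0.001], [-0.0, -1.0, 0.0], [0.001, -0.0, -1.0]]
wrist_force: [-0.4, 0.2, -3.3]
gripper_width: 0.489
gripper_force: 30.0
```

```bash
python3 -m creep '[[-1,0,0,0.7,0,0,0],[-1,0,0,1.2,0,0,0],[-1,0,0,1.2,0,0,0]]'
python3 -m creep '[[-1,0,0,0.5,0,0,0],[-1,0,0,0.8,0,0,0],[-1,0,0,0.8,0,0,0]]'
```

```text
time_s: 8.18
tcp_pos: [0.5534, -0.0117, 0.218]
ee_rot: [[1.0, -0.0, 0.0], [-0.0, -1.0, 0.0], [0.0, -0.0, -1.0]]
wrist_force: [0.1, 0.3, -3.7]
gripper_width: 0.487
gripper_force: 30.0
time_s: 8.43
tcp_pos: [0.5534, -0.0117, 0.2179]
ee_rot: [[1.0, 0.0, 0.0], [0.0, -1.0, -0.0], [0.0, 0.0, -1.0]]
wrist_force: [-2.3, 0.3, 2.1]
gripper_width: 0.492
gripper_force: 30.0
```

```bash
python3 -m creep '[[1,0,0,0,0,0,0],[1,0,0,0,0,0,0],[1,0,0,0,0,0,0],[1,0,0,0,0,0,0],[1,0,0,-15,0,0,0],[1,0,0,-50,0,0,0],[1,0,0,-90,0,0,0],[1,0,0,-125,0,0,0]]'
python3 -m creep '[[1,0,-38,-12,0,0,0],[1,0,-78,-22,0,0,0],[1,0,-119,-32,0,0,0],[1,5,-160,-42,0,0,0],[1,10,-200,-52,0,0,0],[1,15,-240,-52,0,0,0],[1,17,-272,-52,0,0,0],[1,17,-275,-52,0,0,0]]'
python3 - <<'E'
from h import *
s=r.sense(); print(s["tcp_pos"],s["wrist_force"])
look("spacer",[.609,.265],[.030])
E
```

```text
time_s: 9.1
tcp_pos: [0.5535, -0.0117, 0.3441]
ee_rot: [[1.0, 0.0, 0.0], [0.0, -1.0, -0.0], [0.0, 0.0, -1.0]]
wrist_force: [-0.2, 0.2, 0.9]
gripper_width: 0.97
gripper_force: 0.0
time_s: 9.77
tcp_pos: [0.5706, 0.2683, 0.3936]
ee_rot: [[1.0, 0.005, 0.001], [0.005, -1.0, 0.001], [0.001, -0.001, -1.0]]
wrist_force: [0.5, -0.3, -0.9]
gripper_width: 0.999
gripper_force: 0.0
[0.57056689 0.26833049 0.393639  ] [ 0.48892484 -0.25178265 -0.92287025]
spacer 0.78 [324. 190.] [0.6067 0.2661 0.0297]
  z 0.03 1007 circle [0.608  0.2656] 0.0219 rect ((0.6081787943840027, 0.26568403840065), (0.04215813800692558, 0.04269539564847946), 89.36717987060547) zmean 0.0299
```

```bash
python3 -m creep '[[1,10,1,38,0,0,0],[1,20,2,76,0,0,0],[1,30,3,114,0,0,0],[1,38,3,145,0,0,0],[1,38,3,160,0,0,0],[1,38,3,160,0,0,0]]'
```

```text
time_s: 10.37
tcp_pos: [0.6075, 0.2575, 0.2291]
ee_rot: [[1.0, -0.003, -0.009], [-0.003, -1.0, -0.005], [-0.009, 0.006, -1.0]]
wrist_force: [-0.6, -1.0, -0.2]
gripper_width: 1.0
gripper_force: 0.0
```

```bash
python3 -m creep '[[1,0,0,0,0,0,0],[1,0,0,0,0,0,0]]'
```

```text
time_s: 10.53
tcp_pos: [0.609, 0.2597, 0.2362]
ee_rot: [[1.0, -0.001, 0.003], [-0.001, -1.0, 0.001], [0.003, -0.001, -1.0]]
wrist_force: [0.6, -0.1, -0.5]
gripper_width: 1.0
gripper_force: 0.0
```

```bash
python3 -m creep '[[1,-0.5,-6,10,0,0,0],[1,-0.5,-6,26,0,0,0],[1,-0.5,-6,40,0,0,0],[1,-0.5,-6,48,0,0,0],[1,-0.5,-6,49,0,0,0],[1,-0.5,-6,49,0,0,0]]'
```

```text
time_s: 11.03
tcp_pos: [0.608, 0.2666, 0.1855]
ee_rot: [[1.0, 0.0, 0.0], [0.0, -1.0, 0.0], [0.0, -0.0, -1.0]]
wrist_force: [-0.7, -0.3, -0.5]
gripper_width: 1.003
gripper_force: 0.0
```

```bash
python3 -m creep '[[-1,0,0,0,0,0,0],[-1,0,0,0,0,0,0],[-1,0,0,0,0,0,0],[-1,0,0,0,0,0,0],[-1,0,0,0,0,0,0],[-1,0,0,0,0,0,0],[-1,0,0,-1,0,0,0],[-1,0,0,-10,0,0,0]]'
python3 -m creep '[[-1,0,0,-25,0,0,0],[-1,0,0,-55,0,0,0],[-1,0,0,-85,0,0,0],[-1,-3,15,-105,0,0,0],[-1,-9,45,-113,0,0,0],[-1,-16,82,-113,0,0,0],[-1,-24,120,-113,0,0,0],[-1,-32,158,-113,0,0,0]]'
python3 -m creep '[[-1,-8,38,0,0,0,0],[-1,-14,72,0,0,0,0],[-1,-19,98,0,0,0,0],[-1,-23,114,0,0,0,0],[-1,-25,119,0,0,0,0],[-1,-25,119,0,0,0,0],[-1,-25,119,0,0,0,0],[-1,-25,119,0,0,0,0]]'
python3 - <<'E'
from h import *
from scipy.optimize import least_squares
s=r.sense(); t=s["tcp_pos"]; print(t,s["wrist_force"])
p,d,P=cap("wrist"); save(p[150:450,170:470].repeat(2,0).repeat(2,1),"w4.png")
g=P[...,2]; z0=t[2]-.1855+.030
m=(abs(g-z0)<.005)&(np.hypot(P[...,0]-t[0],P[...,1]-t[1])<.026)
k=P[m]; print(m.sum(),np.median(k[:,2])-z0)
h=cv2.convexHull(k[:,:2].astype(np.float32))[:,0]; h=h[h[:,0]>t[0]+.005]
f=least_squares(lambda c:np.hypot(*(h-c).T)-.022,t[:2],loss="soft_l1",f_scale=.0005);print(f.x,f.x-t[:2],f.cost,len(h),k.max(0)[:2])
E
```

```text
time_s: 11.7
tcp_pos: [0.6073, 0.2659, 0.1937]
ee_rot: [[1.0, -0.001, -0.003], [-0.001, -1.0, -0.002], [-0.003, 0.002, -1.0]]
wrist_force: [-1.3, -0.4, -2.0]
gripper_width: 0.49
gripper_force: 30.0
time_s: 12.37
tcp_pos: [0.575, 0.107, 0.3089]
ee_rot: [[1.0, 0.001, 0.0], [0.001, -1.0, 0.0], [0.0, -0.0, -1.0]]
wrist_force: [0.6, -0.8, -2.0]
gripper_width: 0.486
gripper_force: 30.0
time_s: 13.03
tcp_pos: [0.5512, -0.0098, 0.3084]
ee_rot: [[1.0, 0.001, 0.001], [0.001, -1.0, 0.0], [0.001, -0.0, -1.0]]
wrist_force: [0.0, 0.1, -1.4]
gripper_width: 0.487
gripper_force: 30.0
[ 0.55121405 -0.00980352  0.30844118] [ 0.04982751  0.07261696 -1.37120118]
479 -0.0030099786198028167
[ 0.55245294 -0.01296134] [ 0.00123889 -0.00315782] 7.717310952772038e-06 10 [0.57416384 0.01478093]
```

View pics/w4.png

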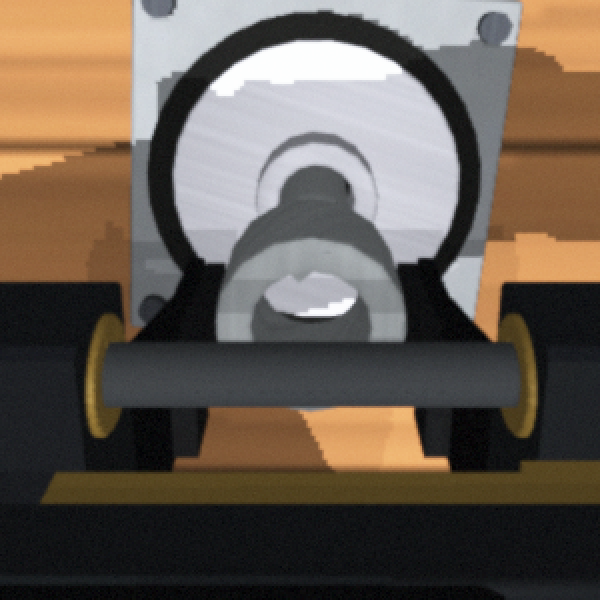

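The picture shows the backing flat on the black face, with the sleeve hanging over the spindle. I'll lower it.

```bash
python3 -m creep '[[-1,-0.3,1.4,8,0,0,0],[-1,-0.3,1.4,18,0,0,0],[-1,-0.3,1.4,24,0,0,0],[-1,-0.3,1.4,30,0,0,0],[-1,-0.3,1.4,36,0,0,0],[-1,-0.3,1.4,41,0,0,0],[-1,-0.3,1.4,46,0,0,0],[-1,-0.3,1.4,50,0,0,0]]'
```

```text
time_s: 13.75
tcp_pos: [0.5506, -0.012, 0.2577]
ee_rot: [[1.0, -0.0, -0.0], [-0.0, -1.0, 0.0], [-0.0, -0.0, -1.0]]
wrist_force: [-0.3, 0.6, -0.6]
gripper_width: 0.487
gripper_force: 30.0
```

```bash
python3 -m creep '[[-1,0,0,6,0,0,0],[-1,0,0,11,0,0,0],[-1,0,0,15,0,0,0],[-1,0,0,17,0,0,0],[-1,0,0,18,0,0,0],[-1,0,0,18,0,0,0]]'
```

```text
time_s: 14.25
tcp_pos: [0.5505, -0.0119, 0.2432]
ee_rot: [[1.0, 0.001, 0.001], [0.001, -1.0, -0.001], [0.001, 0.001, -1.0]]
wrist_force: [-6.9, 2.8, 17.2]
gripper_width: 0.492
gripper_force: 30.0
```

```bash
python3 -m creep '[[-1,-0.3,0,-1,0,0,0],[-1,-0.5,-0.3,-2.5,0,0,0],[-1,-0.5,-0.3,-4,0,0,0],[-1,-0.5,-0.3,-4,0,0,0]]'
python3 - <<'E'
from h import *
s=r.sense(); t=s["tcp_pos"]; print(t,s["wrist_force"],s["moment"])
p,d,P=cap("wrist"); save(p[150:450,170:470].repeat(2,0).repeat(2,1),"w5.png")
q,d,P=cap("scene"); save(cv2.resize(q[200:300,300:400],(600,600),interpolation=cv2.INTER_CUBIC),"s2.png")
E
```

```text
time_s: 14.58
tcp_pos: [0.5501, -0.0118, 0.2442]
ee_rot: [[1.0, -0.0, 0.0], [-0.0, -1.0, 0.0], [0.0, -0.0, -1.0]]
wrist_force: [0.1, 0.6, -1.7]
gripper_width: 0.49
gripper_force: 30.0
[ 0.55011758 -0.01181618  0.24423211] [ 0.13309216  0.63204919 -1.69004439] [-0.07020188 -0.05680955  0.05656731]
```

View pics/w5.png

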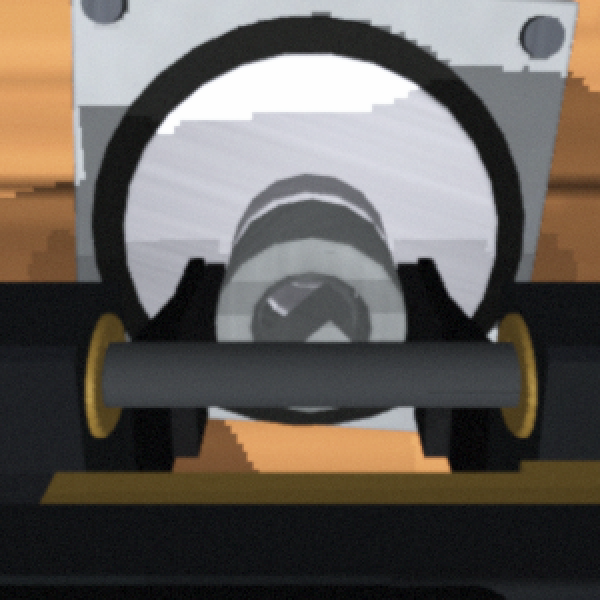

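The picture shows the sleeve on the spindle, with a small gap to the hub still visible. It sticks slightly, so I'll try again from the shifted x.

```bash
python3 -m creep '[[-1,0,0,0.7,0,0,0],[-1,0,0,1.4,0,0,0],[-1,0,0,2,0,0,0],[-1,0,0,2,0,0,0]]'
python3 -m creep '[[-1,0,0,0.7,0,0,0],[-1,0,0,1,0,0,0],[-1,0,0,1,0,0,0]]'
```

```text
time_s: 15.02
tcp_pos: [0.5501, -0.0118, 0.2433]
ee_rot: [[1.0, 0.0, -0.0], [0.0, -1.0, -0.0], [-0.0, 0.0, -1.0]]
wrist_force: [-2.6, 0.1, 6.3]
gripper_width: 0.491
gripper_force: 30.0
time_s: 15.27
tcp_pos: [0.55, -0.0118, 0.2432]
ee_rot: [[1.0, 0.0, 0.0], [0.0, -1.0, -0.001], [0.0, 0.001, -1.0]]
wrist_force: [-5.1, 1.2, 11.1]
gripper_width: 0.486
gripper_force: 30.0
```

Run:
```python
from h import *
s=r.sense(); t=s["tcp_pos"]
p,d,P=cap("wrist"); g=P[...,2]
m=np.hypot(P[...,0]-.5515,P[...,1]+.0111); 
for u in (250,262,275,320,325,362,370): print(u,[(v,*(1e3*P[v,u]).round(1)) for v in range(264,322,6)])
```

```text
250 [(264, np.float64(557.5), np.float64(31.6), np.float64(32.0)), (270, np.float64(553.9), np.float64(31.7), np.float64(32.4)), (276, np.float64(550.1), np.float64(31.9), np.float64(32.2)), (282, np.float64(546.1), np.float64(32.3), np.float64(31.6)), (288, np.float64(543.1), np.float64(32.1), np.float64(33.5)), (294, np.float64(539.1), np.float64(32.4), np.float64(33.0)), (300, np.float64(535.6), np.float64(32.4), np.float64(33.9)), (306, np.float64(559.8), np.float64(19.4), np.float64(90.5)), (312, np.float64(560.4), np.float64(18.0), np.float64(97.1)), (318, np.float64(560.2), np.float64(17.1), np.float64(101.5))]
262 [(264, np.float64(558.0), np.float64(24.4), np.float64(33.4)), (270, np.float64(553.8), np.float64(24.8), np.float64(32.1)), (276, np.float64(550.1), np.float64(25.0), np.float64(32.1)), (282, np.float64(546.3), np.float64(25.2), np.float64(32.0)), (288, np.float64(560.2), np.float64(17.4), np.float64(72.9)), (294, np.float64(560.6), np.float64(16.1), np.float64(80.3)), (300, np.float64(560.0), np.float64(15.3), np.float64(85.3)), (306, np.float64(559.1), np.float64
[... 2597 characters left out ...]
), (318, np.float64(549.2), np.float64(-28.5), np.float64(81.1))]
370 [(264, np.float64(557.4), np.float64(-37.9), np.float64(31.7)), (270, np.float64(554.0), np.float64(-37.9), np.float64(32.4)), (276, np.float64(549.9), np.float64(-38.2), np.float64(31.4)), (282, np.float64(559.1), np.float64(-34.0), np.float64(62.9)), (288, np.float64(558.3), np.float64(-33.3), np.float64(68.4)), (294, np.float64(560.4), np.float64(-31.8), np.float64(79.9)), (300, np.float64(557.7), np.float64(-31.9), np.float64(80.3)), (306, np.float64(555.7), np.float64(-31.7), np.float64(82.1)), (312, np.float64(552.6), np.float64(-31.9), np.float64(81.9)), (318, np.float64(550.2), np.float64(-31.8), np.float64(82.9))]
```

The sleeve's top is level at 82 mm, so it is home; it had only slipped in the grip. I'll release it and go to the handle.

```bash
python3 -m creep '[[1,0,0,0,0,0,0],[1,0,0,0,0,0,0],[1,0,0,0,0,0,0],[1,0,0,0,0,0,0],[1,0,0,-15,0,0,0],[1,0,0,-50,0,0,0],[1,0,0,-90,0,0,0],[1,0,0,-125,0,0,0]]'
python3 -m creep '[[1,-20,34,-5,0,0,0],[1,-40,68,-10,0,0,0],[1,-60,103,-15,0,0,0],[1,-80,138,-20,0,0,0],[1,-100,173,-25,0,0,0],[1,-120,208,-30,0,0,0],[1,-142,243,-30,0,0,0],[1,-165,277,-30,0,0,0]]'
python3 -m creep '[[1,0,3,0,0,0,0],[1,0,3,0,0,0,0]]'
python3 - <<'E'
from h import *
s=r.sense(); print(s["tcp_pos"],s["wrist_force"])
p,d,P=look("handle",[.42,-.292],[.064,.024]); save(p[60:360,170:470].repeat(2,0).repeat(2,1),"w6.png")
E
```

```text
time_s: 15.98
tcp_pos: [0.5502, -0.0118, 0.3677]
ee_rot: [[1.0, 0.0, -0.0], [0.0, -1.0, -0.001], [-0.0, 0.001, -1.0]]
wrist_force: [2.1, 0.9, 0.0]
gripper_width: 0.966
gripper_force: 0.0
time_s: 16.65
tcp_pos: [0.3839, -0.2902, 0.3966]
ee_rot: [[1.0, 0.0, 0.001], [0.0, -1.0, -0.0], [0.001, 0.0, -1.0]]
wrist_force: [1.2, -0.3, -0.3]
gripper_width: 1.002
gripper_force: 0.0
time_s: 16.82
tcp_pos: [0.3838, -0.2934, 0.396]
ee_rot: [[1.0, -0.005, -0.0], [-0.005, -1.0, 0.0], [-0.0, -0.0, -1.0]]
wrist_force: [0.7, -0.4, -0.3]
gripper_width: 1.003
gripper_force: 0.0
[ 0.38382206 -0.2934451   0.39597673] [ 0.73209901 -0.38157891 -0.3447594 ]
handle 0.7 [328. 183.] [ 0.4244 -0.2943  0.0254]
  z 0.064 1259 circle [ 0.4204 -0.2933] 0.036 rect ((0.4212694764137268, -0.29356351494789124), (0.07188310474157333, 0.014215515926480293), 74.2119140625) zmean 0.0638
  z 0.024 1501 circle [ 0.4215 -0.2938] 0.0335 rect ((0.4211321175098419, -0.2936890423297882), (0.04799429327249527, 0.04811323806643486), 74.15211486816406) zmean 0.0242
```

View pics/w6.png

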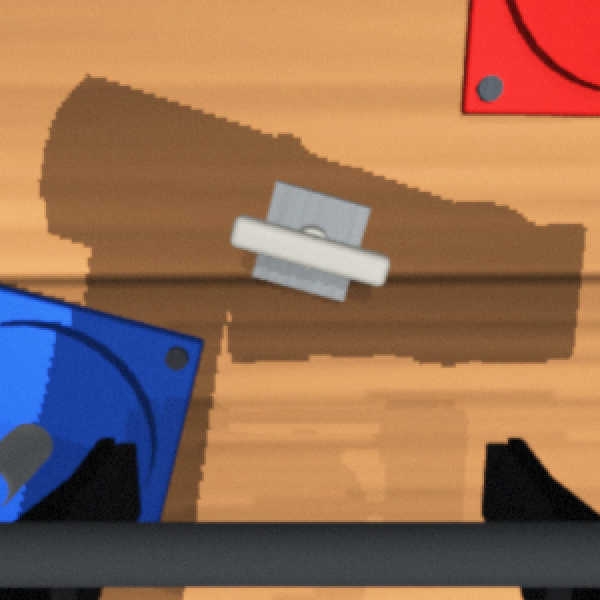

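The picture shows the handle upright at about (310,240) in the crop, its bar at 74° in the world; its size agrees with the drawing. The bar will be gripped across its thickness.

```bash
python3 -c "
from h import *
print(r.sense()['joints'])"
```

```text
[-1.78341553e+01  8.56206193e+00 -1.95773424e+01 -1.03911245e-02
 -6.18756474e+01  1.07792704e+02]
```

```bash
python3 -m creep '[[1,5,0,10,0,0,7],[1,10,0,20,0,0,14],[1,15,0,30,0,0,21],[1,20,0,40,0,0,28],[1,25,0,50,0,0,35],[1,30,0,60,0,0,42],[1,35,0,70,0,0,49],[1,37,0,80,0,0,56]]'
python3 -m creep '[[1,0,0,8,0,0,7],[1,0,0,16,0,0,14],[1,0,0,24,0,0,21],[1,0,0,30,0,0,28],[1,0,0,30,0,0,35],[1,0,0,30,0,0,42],[1,0,0,30,0,0,49.8],[1,0,0,30,0,0,49.8]]'
python3 -m creep '[[1,0,0,0,0,0,0],[1,0,0,0,0,0,0]]'
python3 - <<'E'
from h import *
s=r.sense(); R=np.array(s["ee_rot"]); print(np.degrees(np.arctan2(R[1,0],R[0,0])), (R.T@(np.array([.4211,-.2936,.231])-s["tcp_pos"])*1e3).round(2), s["joints"])
E
```

```text
time_s: 17.58
tcp_pos: [0.4238, -0.2903, 0.3156]
ee_rot: [[0.557, -0.831, 0.0], [-0.831, -0.557, -0.0], [0.0, -0.0, -1.0]]
wrist_force: [-0.7, -0.3, 0.0]
gripper_width: 1.001
gripper_force: 0.0
time_s: 18.25
tcp_pos: [0.4231, -0.2903, 0.286]
ee_rot: [[-0.272, -0.962, -0.0], [-0.962, 0.272, 0.0], [-0.0, 0.0, -1.0]]
wrist_force: [-0.2, 0.6, -0.2]
gripper_width: 0.999
gripper_force: 0.0
time_s: 18.42
tcp_pos: [0.4226, -0.291, 0.2862]
ee_rot: [[-0.268, -0.963, -0.0], [-0.963, 0.268, 0.0], [0.0, 0.0, -1.0]]
wrist_force: [0.1, 0.4, 0.4]
gripper_width: 0.999
gripper_force: 0.0
-105.56340091933954 [ 2.93  0.78 55.18] [-1.64021791e+01  1.83542489e+01 -2.43966704e+01  1.33483536e-03
 -4.72524118e+01  8.37872109e-01]
```

```bash
python3 -m creep '[[1,2.5,0.8,15,0,0,0.2],[1,2.9,0.8,32,0,0,0.2],[1,2.9,0.8,45,0,0,0.2],[1,2.9,0.8,53,0,0,0.2],[1,2.9,0.8,54,0,0,0.2],[1,2.9,0.8,54,0,0,0.2]]'
python3 -m creep '[[-1,0,0,0,0,0,0],[-1,0,0,0,0,0,0],[-1,0,0,0,0,0,0],[-1,0,0,0,0,0,0],[-1,0,0,0,0,0,0],[-1,0,0,0,0,0,0],[-1,0,0,0,0,0,0],[-1,0,0,0,0,0,0]]'
python3 -m creep '[[-1,0,0,0,0,0,0],[-1,0,0,0,0,0,0],[-1,0,0,0,0,0,0],[-1,0,0,-1,0,0,0],[-1,0,0,-6,0,0,0],[-1,0,0,-15,0,0,0],[-1,0,0,-20,0,0,0],[-1,0,0,-20,0,0,0]]'
```

```text
time_s: 18.92
tcp_pos: [0.4207, -0.2942, 0.232]
ee_rot: [[-0.275, -0.962, -0.001], [-0.962, 0.275, 0.0], [0.0, 0.001, -1.0]]
wrist_force: [-0.4, 0.0, 0.0]
gripper_width: 1.0
gripper_force: 0.0
time_s: 19.58
tcp_pos: [0.4205, -0.2943, 0.2323]
ee_rot: [[-0.276, -0.961, 0.0], [-0.961, 0.276, -0.0], [0.0, -0.0, -1.0]]
wrist_force: [0.1, -1.4, 0.8]
gripper_width: 0.478
gripper_force: 0.0
time_s: 20.25
tcp_pos: [0.4208, -0.2945, 0.2537]
ee_rot: [[-0.276, -0.961, 0.003], [-0.961, 0.276, -0.001], [0.0, -0.003, -1.0]]
wrist_force: [0.3, 0.6, -2.4]
gripper_width: 0.158
gripper_force: 29.9
```

```bash
python3 -m creep '[[-1,0,0,-20,0,0,0],[-1,-3,0,-45,0,0,0],[-1,-13,-2,-70,0,0,0],[-1,-30,-5,-92,0,0,0],[-1,-55,-9,-104,0,0,0],[-1,-85,-13,-108,0,0,0],[-1,-117,-18,-108,0,0,0],[-1,-150,-23,-108,0,0,0]]'
python3 -m creep '[[-1,-33,-5,0,0,0,-6.5],[-1,-66,-10,0,0,0,-13.5],[-1,-96,-15,0,0,0,-20.5],[-1,-122,-20,0,0,0,-27.5],[-1,-142,-23,0,0,0,-34.5],[-1,-153,-25,0,0,0,-41.5],[-1,-158,-25,0,0,0,-48.5],[-1,-158,-25,0,0,0,-55]]'
python3 -m creep '[[-1,0,0,0,0,0,-3.5],[-1,0,0,0,0,0,-3.5],[-1,0,0,0,0,0,-3.5]]'
python3 - <<'E'
from h import *
s=r.sense(); t=s["tcp_pos"]; R=np.array(s["ee_rot"]); print(t,s["wrist_force"],np.degrees(np.arctan2(R[1,0],R[0,0])), (R.T@(np.array([.5521,-.0118,.330])-t)*1e3).round(2))
p,d,P=cap("wrist"); save(p[150:450,120:520].repeat(2,0).repeat(2,1),"w7.png")
g=P[...,2]; z0=t[2]-.232
for a,w in ((.024,.004),(.012,.014)):
    m=(abs(g-z0-a)<w)&(np.hypot(P[...,0]-t[0],P[...,1]-t[1])<.042); k=P[m]
    print(m.sum(),cv2.minAreaRect(k[:,:2].astype(np.float32)), np.median(k[:,2])-z0)
E
```

```text
time_s: 20.92
tcp_pos: [0.4838, -0.1553, 0.3608]
ee_rot: [[-0.277, -0.961, 0.001], [-0.961, 0.277, 0.0], [-0.001, -0.001, -1.0]]
wrist_force: [1.0, -0.3, -3.1]
gripper_width: 0.154
gripper_force: 29.9
time_s: 21.58
tcp_pos: [0.5517, -0.0102, 0.3597]
ee_rot: [[0.635, -0.773, -0.001], [-0.773, -0.635, 0.0], [-0.001, 0.0, -1.0]]
wrist_force: [-0.1, 0.5, -3.2]
gripper_width: 0.158
gripper_force: 29.9
time_s: 21.83
tcp_pos: [0.5513, -0.0115, 0.36]
ee_rot: [[0.674, -0.739, -0.001], [-0.739, -0.674, 0.0], [-0.001, 0.001, -1.0]]
wrist_force: [-0.6, -0.9, -3.1]
gripper_width: 0.159
gripper_force: 29.9
[ 0.55128585 -0.01153475  0.35998783] [-0.61381111 -0.92516689 -3.13239903] -47.6220962966341 [ 0.76 -0.44 29.99]
2423 ((0.5528476238250732, -0.014006156474351883), (0.04816953092813492, 0.038208961486816406), 42.43035888671875) 0.023165598057400316
2957 ((0.5528988242149353, -0.01409611850976944), (0.04823137819766998, 0.0382184274494648), 42.66012191772461) 0.02299204998791765
```

View pics/w7.png

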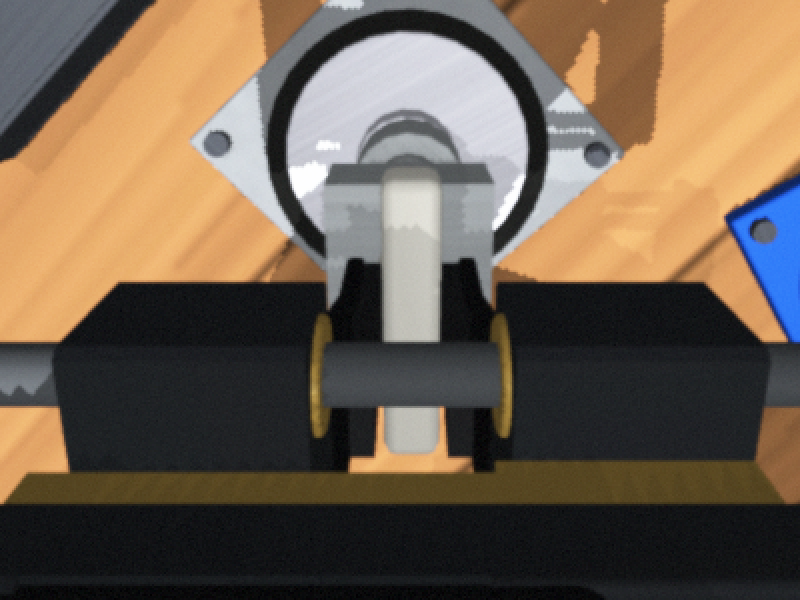

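The picture shows the handle held upright over the sleeve, its bar lined up with the key to within measurement. I'll correct by about 1 mm and lower it to just above the key.

```bash
python3 -m creep '[[-1,1.3,-0.7,5,0,0,0],[-1,1.3,-0.7,12,0,0,0],[-1,1.3,-0.7,18,0,0,0],[-1,1.3,-0.7,22,0,0,0],[-1,1.3,-0.7,25,0,0,0],[-1,1.3,-0.7,25,0,0,0]]'
python3 -m creep '[[-1,0,0,1,0,0,0],[-1,0,0,2,0,0,0],[-1,0,0,3,0,0,0],[-1,0,0,4,0,0,0],[-1,0,0,5,0,0,0],[-1,0,0,6,0,0,0],[-1,0,0,6,0,0,0]]'
```

```text
time_s: 22.38
tcp_pos: [0.5527, -0.0121, 0.3341]
ee_rot: [[0.675, -0.738, -0.002], [-0.738, -0.675, -0.0], [-0.001, 0.002, -1.0]]
wrist_force: [-0.2, 0.0, -3.3]
gripper_width: 0.161
gripper_force: 29.9
time_s: 22.97
tcp_pos: [0.5529, -0.012, 0.329]
ee_rot: [[0.675, -0.737, -0.0], [-0.737, -0.675, -0.0], [-0.0, 0.0, -1.0]]
wrist_force: [0.0, 0.2, -2.8]
gripper_width: 0.158
gripper_force: 29.9
```

```bash
python3 -m creep '[[-1,0,0,1,0,0,0],[-1,0,0,2,0,0,0],[-1,0,0,3,0,0,0],[-1,0,0,3,0,0,0]]'
```

```text
time_s: 23.3
tcp_pos: [0.5529, -0.012, 0.326]
ee_rot: [[0.675, -0.737, -0.0], [-0.737, -0.675, -0.0], [-0.0, 0.0, -1.0]]
wrist_force: [-0.1, -0.4, -3.2]
gripper_width: 0.159
gripper_force: 29.9
```

It is already 4 mm into the slot with no contact force. I'll keep going.

```bash
python3 -m creep '[[-1,0,0,1.5,0,0,0],[-1,0,0,3,0,0,0],[-1,0,0,4.5,0,0,0],[-1,0,0,6,0,0,0],[-1,0,0,6,0,0,0]]'
python3 -m creep '[[-1,0,0,1,0,0,0],[-1,0,0,2,0,0,0],[-1,0,0,3,0,0,0],[-1,0,0,4,0,0,0],[-1,0,0,4,0,0,0]]'
```

```text
time_s: 23.72
tcp_pos: [0.5528, -0.012, 0.3198]
ee_rot: [[0.675, -0.737, -0.001], [-0.737, -0.675, -0.0], [-0.0, 0.001, -1.0]]
wrist_force: [-0.2, -0.2, -3.0]
gripper_width: 0.158
gripper_force: 29.9
time_s: 24.13
tcp_pos: [0.5529, -0.012, 0.316]
ee_rot: [[0.675, -0.737, -0.0], [-0.737, -0.675, -0.0], [-0.0, 0.0, -1.0]]
wrist_force: [-0.6, -0.2, -3.1]
gripper_width: 0.159
gripper_force: 29.9
```

```bash
python3 -m creep '[[-1,0,0,0.8,0,0,0],[-1,0,0,1.5,0,0,0],[-1,0,0,2.2,0,0,0],[-1,0,0,2.2,0,0,0]]'
python3 -m creep '[[-1,0,0,0.5,0,0,0],[-1,0,0,1,0,0,0],[-1,0,0,1,0,0,0]]'
```

```text
time_s: 24.47
tcp_pos: [0.5532, -0.0119, 0.3151]
ee_rot: [[0.676, -0.737, 0.001], [-0.737, -0.676, -0.0], [0.001, -0.001, -1.0]]
wrist_force: [-0.6, 0.7, 2.7]
gripper_width: 0.157
gripper_force: 29.9
time_s: 24.72
tcp_pos: [0.5534, -0.0118, 0.3149]
ee_rot: [[0.676, -0.737, 0.002], [-0.737, -0.676, -0.0], [0.002, -0.002, -1.0]]
wrist_force: [-3.1, 1.1, 7.5]
gripper_width: 0.157
gripper_force: 30.0
```

It stops at 315 mm, which is the home height. Now the steady press of about 12 N for over a second.

```bash
python3 -m creep '[[-1,0,0,0.4,0,0,0],[-1,0,0,0.8,0,0,0],[-1,0,0,0.8,0,0,0],[-1,0,0,0.8,0,0,0],[-1,0,0,0.8,0,0,0],[-1,0,0,0.8,0,0,0],[-1,0,0,0.8,0,0,0],[-1,0,0,0.8,0,0,0]]'
python3 -m creep '[[-1,0,0,0,0,0,0],[-1,0,0,0,0,0,0],[-1,0,0,0,0,0,0],[-1,0,0,0,0,0,0],[-1,0,0,0,0,0,0],[-1,0,0,0,0,0,0],[-1,0,0,0,0,0,0]]'
```

```text
time_s: 25.38
tcp_pos: [0.5534, -0.0118, 0.3148]
ee_rot: [[0.676, -0.737, 0.003], [-0.737, -0.676, -0.0], [0.002, -0.002, -1.0]]
wrist_force: [-3.3, 2.7, 11.0]
gripper_width: 0.16
gripper_force: 30.0
time_s: 25.97
tcp_pos: [0.5534, -0.0118, 0.3148]
ee_rot: [[0.676, -0.737, 0.003], [-0.737, -0.676, -0.0], [0.002, -0.002, -1.0]]
wrist_force: [-3.8, 0.7, 10.7]
gripper_width: 0.159
gripper_force: 30.0
```

```bash
python3 -m creep '[[-1,0,0,-1.2,0,0,0],[-1,0,0,-1.8,0,0,0],[1,0,0,-1.8,0,0,0],[1,0,0,-1.8,0,0,0],[1,0,0,-1.8,0,0,0],[1,0,0,-1.8,0,0,0],[1,0,0,-1.8,0,0,0],[1,0,0,-5,0,0,0]]'
python3 -m creep '[[1,0,0,-15,0,0,0],[1,0,0,-40,0,0,0],[1,-20,0,-70,0,0,0],[1,-40,0,-90,0,0,0],[1,-40,0,-90,0,0,0],[1,-40,0,-90,0,0,0]]'
python3 - <<'E'
from h import *
s=r.sense(); print(s["tcp_pos"],s["wrist_force"],s["gripper_width"])
p,d,P=cap("wrist"); save(p[60:360,170:470].repeat(2,0).repeat(2,1),"w8.png")
g=P[...,2]; near=np.hypot(P[...,0]-.5515,P[...,1]+.0111)
for z,R in ((.146,.045),(.106,.04),(.032,.06)):
    k=P[(abs(g-z)<.005)&(near<R)]; print(z,len(k),cv2.minAreaRect(k[:,:2].astype(np.float32)),np.median(k[:,2]), k[:,2].std())
E
```

```text
time_s: 26.63
tcp_pos: [0.5528, -0.012, 0.3162]
ee_rot: [[0.675, -0.738, -0.002], [-0.738, -0.675, -0.0], [-0.001, 0.002, -1.0]]
wrist_force: [-0.3, 0.6, -1.1]
gripper_width: 0.524
gripper_force: 0.0
time_s: 27.13
tcp_pos: [0.5256, 0.0181, 0.4088]
ee_rot: [[0.676, -0.736, 0.003], [-0.736, -0.676, 0.001], [0.001, -0.004, -1.0]]
wrist_force: [-0.0, -0.6, -0.3]
gripper_width: 0.953
gripper_force: 0.0
[0.52559896 0.01805201 0.40879378] [-0.01139381 -0.60488548 -0.34347393] 0.9533607410537235
0.146 2007 ((0.551522970199585, -0.010310670360922813), (0.013848712667822838, 0.0708673968911171), 42.48945617675781) 0.14589555846190688 0.0009288081873925279
0.106 2324 ((0.5515245795249939, -0.010335102677345276), (0.04795190319418907, 0.04765932261943817), 42.555091857910156) 0.10619638949467744 0.0007064151222006646
0.032 5385 ((0.5522641539573669, -0.012148141860961914), (0.11730417609214783, 0.11632387340068817), 44.41258239746094) 0.03213583280778837 0.0012064279834710489
```

View pics/w8.png

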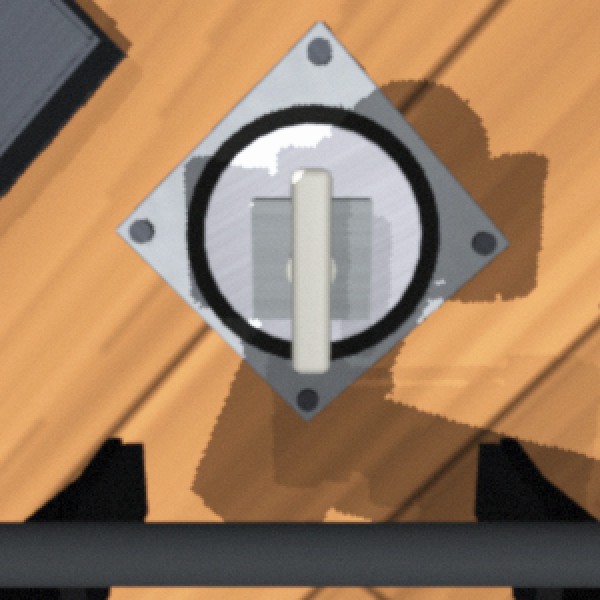

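The picture shows the handle seated at about (312,260) in the crop. Its bar top is at 146 mm and its block top at 106 mm, both the home heights, and it is centred within 1 mm. The gripper is clear, so I'll hand it in.

```bash
python3 -c "
from station import r
print(r.finish_job())"
```

```text
the job is handed in; nothing more can be done
None
```

The stamp is assembled and handed in at about 27 s: backing, spacer and handle are on the spindle. The handle was pressed home at about 11–14 N for over a second and released at home height (82 mm), centred within 1 mm; the hand-in returned no verdict.

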